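Hold the microscope light box's sprung shutter half open

TASK

Get the microscope's light box ready for a half-light picture: first press both hinged filter covers down until they snap shut, then slide the spring-loaded aperture shutter by its upright tab to half of its travel and keep holding it there. The spring pulls the shutter closed, so the program must finish while still holding the tab, the shutter standing still at the half mark. Leave the loose things around the box where they are.

Things in the scene. Friction and masses are not known exactly. Their poses are not given: they have to be found in the camera images.
- light_box: grey metal light box fixed to the bench, 130 (x) by 300 (y) by 60 mm high; origin under its centre on the bench, z up. Its +y half carries two black covers side by side, its -y half the shutter: a black plate between two aluminium rails (rail tops 66 mm above the bench) with a tab standing up from it. The robot is on the box's -x side.
- cover_left (a joint): hinge of the cover nearest the box's +y end (rad): 0 = shut, flat on the box; starts open, about 0.6 to 0.7 (stop 0.75). Axis along box y at box x +47, y +106, z 63 mm; the free edge towards the robot rises. A spring resists pressing (about 6 N at the press point), pushes the cover open again above about 0.17 rad, and snaps and keeps it shut below about 0.13.
- cover_left_press (a point): good place to press on the left cover, a black plate 90 mm from hinge to free edge (plus a small lip), 68 mm wide, 6 mm thick: on its top face, 75 mm from the hinge axis, midway across; 66 mm above the bench when shut; moves with the cover
- cover_right (a joint): hinge of the other cover, in the middle of the box (rad): the same cover, values and spring; hinge axis at box x +47, y +28, z 63 mm
- cover_right_press (a point): the same press point on top of the right cover
- shutter (a joint): slide of the aperture shutter (m): 0 = closed (starts here), grows as the shutter moves along the box's +y axis (towards the covers), 0.060 = full travel, half = 0.030. A spring pulls it closed: 3 N at the start, rising by 1.5 N per 10 mm (7.5 N at half, 12 N at full travel).
- tab_grip (a point): pinch point inside the black tab that stands up from the shutter plate: tab 30 mm (box x) by 12 mm (box y, the sliding direction), from 62 to 96 mm above the bench; the point is on its middle, 86 mm above the bench, for fingers closing along the box's y axis. At box x 0, y -114 mm when closed, y -84 mm at half; moves with the shutter
- half_mark (a point): fixed point of the box where tab_grip is at half travel; shown on both rails by a broad black mark (4 mm wide), between two thin marks for closed and full travel
- carton: bystander: loose small white carton with a blue band, 50 by 75 by 38 mm high, origin under its centre, beside the box
- sample_cup: bystander: loose clear plastic cup, 48 mm across, 45 mm high, origin under its centre, beside the box
- eyepiece: bystander: loose black eyepiece, 36 mm across, 45 mm high, origin under its centre, beside the box

How it is judged:
On the way, in this order (a step that is already met when the one before it is completed fails the run):
1. both covers are snapped shut (value of joint each of cover_left, cover_right below 0.04 rad), for 0.2 s.
2. the shutter is held at half travel by its tab (value of joint shutter between 0.025 and 0.035 m and contact force between the fingers and shutter above 3 N), for 0.5 s.
At the end, for the whole second after the job is handed in: Both covers are shut (within 0.04 rad), and the shutter stands still at half travel, 30 mm open within 5 mm, held against its spring by the fingers on its tab (more than 3 N), through the last second (all of step 1 and all of step 2 and velocity of joint shutter between -0.01 and 0.01 m/s); the arm keeps its last pose, push and grip.
It fails at once if a loose thing beside the box was moved (more than 20 mm) or tipped (distance of any of carton, sample_cup, eyepiece from where it was at the start of the episode above 0.02 m or angle between any of carton, sample_cup, eyepiece's own z axis and vertical above 0.5 rad).
It also fails if it takes over 40 s, if anything falls off the work surface, if the arm or the gripper's body presses on something with over 40 N, if the wrist force passes 120 N, or if a joint passes its speed limit or range.

ROBOT

A 7-joint arm with a two-finger parallel gripper is mounted at the origin on the work surface. World frame = base frame: x ahead of the robot, y to its left, z up, the work surface at z = 0. Lengths are in m, angles in rad, forces in N, time in s.
With the tool pointing down it reaches from about 0.425 to 0.925 m from the base axis. Payload 6.8 kg.
Tool frame: the origin (TCP) lies on the centre line of the jaws, within the pads' length; the fingertips stand r.tcp_to_tips ahead of it and the grasp point (between the pads) lies 5 mm behind it (r.tcp_to_tips is the distance from the TCP to the fingertips, in m); x points along the fingers, z is the direction in which the jaws open and shut, and the axes are right-handed (so a half turn about x gives the same grasp; the last joint's range is limited). The gripper opens to 88 mm and grips with 3 to 60 N. Pads are 20 mm wide; open, the fingers measure 115 mm over their backs; the gripper's body (75 mm by 178 mm) begins 61 mm behind the grasp point.
Start: joints at [1.089, 0.477, 0.022, 1.555, -0.011, 1.109, -0.083], TCP at [0.246, -0.628, 0.237] pointing down, gripper open.
Joint ranges: [-2.96, 2.96], [-0.34, 2.1], [-1.41, 1.46], [0.24, 2.44], [-1.37, 4.51], [0.17, 1.92], [-2.96, 2.96]. Speed limits (rad/s): [2.39, 2.39, 3.14, 3.14, 3.14, 3.14, 3.14].

INTERFACE

Orientations are given as a unit quaternion [w, x, y, z].
In Python, from cell import r gives the robot as it stands.
- The arm moves only by the tool drive_tool, never from a script. Its argument "motion" is a list of rows, each a list of 3 entries, a list of its own where there are three numbers: the shift along the world's x, y, z in mm, then the turn, a rotation vector about the world's x, y, z in rad, then the opening, from -1 (shut) to 1 (fully open), so that 0 is half open. A call has 1 to 12 rows; each row is the pose to reach, as a shift and turn from the pose commanded when the call began; what a row does not reach only later rows make up. A row lasts 1/8 s, in which the tool goes at most 62.5 mm and 10.7 degrees, less where a joint would pass 70% of its speed; a pose out of reach is approached as far as the arm can. A call with a gripper value outside its range is refused whole. The fingers move at their own pace and stop on an object; the grip force is fixed at half the most. Time passes only in rows, so rows that repeat a pose let the fingers close. It gives the time, the measured TCP pose, the force and the opening at its end, in the units of the state.
- r.read_state(): the state, without advancing time (a new reading comes with each control period).
- r.snapshot(name): name is "side" or "top" or "wrist"; returns the picture (400x640x3 uint8, red, green, blue); there is no depth.
- r.camera_info(name): a dict with "camera_matrix" (3x3 intrinsics, pixels), "D" ([k1, k2, p1, p2, k3] as OpenCV has them; the pictures are not rectified), "origin" and "attitude" of the camera in the world. Camera axes: x right, y down, z forward; pixel columns grow to the right and rows downward; lengths in m; the calibration is good to about 2 mm. A picture is of the moment at which its call begins: read the wrist's pose just before it. camera_info takes no time and is no camera call; for the wrist camera it gives the pose at the moment of the call.
- r.job_done(): hands the job in, once; it reports no verdict.
The state is a dict: "time": time; "joint_pos": joint angles; "qvel": joint speeds; "joint_torque": joint torques, N m; "eef_pos": TCP position; "ee_rot": TCP orientation; "contact_force": force on the tool from outside, world axes, zero at the start; "wrist_torque": the same for the moment, N m; "opening": opening from 0.0 (shut) to 1.0 (fully open).
Only numpy, scipy, OpenCV 4.12 (cv2) and the standard library are available. Lean on these libraries where they do the work, as an engineer would, in place of code of your own. Each camera call takes 0.05 s, during which the arm holds its last target. There are 200 camera calls.

## Working session

There is one attempt and no reset: what is moved stays moved. The work goes in short steps, Python scripts to look and compute and a tool call to move; the robot and the scene stay as the last step left them, time stands still between calls to the robot, and variables do not carry over. Pictures are saved under pics/ and viewed, about 8 in all and at most 12, crops included, and the job is handed in when it is done.

Besides the shell and the picture viewer there is one more tool, called by a JSON object that holds its "op" and its "data", one argument or row to a line. drive_tool: Moves the arm, as the interface text tells. Its arguments: {"type":"object","properties":{"motion":{"type":"array","items":{"type":"array"}}},"required":["motion"]}

```bash
mkdir -p pics; ls; python3 - <<'E'
from cell import r
import cv2,numpy as np
s=r.read_state();print({k:np.round(v,3) for k,v in s.items()},r.tcp_to_tips)
for n in("top","side"):
    c=r.camera_info(n);print(n,c)
    cv2.imwrite(f"pics/{n}0.png",r.snapshot(n)[:,:,::-1])
E
```

```text
pics
{'time': np.float64(0.0), 'joint_pos': array([ 1.089,  0.478,  0.022,  1.556, -0.011,  1.109, -0.083]), 'qvel': array([-0.   ,  0.   , -0.001,  0.001, -0.   , -0.002, -0.001]), 'joint_torque': array([-0.0000e+00, -5.8285e+01,  1.5350e+00, -2.7260e+01, -5.4000e-02,
        1.7000e-02,  0.0000e+00]), 'eef_pos': array([ 0.246, -0.628,  0.236]), 'ee_rot': array([ 0.584,  0.399,  0.585, -0.398]), 'contact_force': array([ 0.484,  0.545, -0.163]), 'wrist_torque': array([ 0.001, -0.041, -0.042]), 'opening': np.float64(0.997)} 0.014
top {'camera_matrix': array([[483.38798715,   0.        , 319.79272119],
       [  0.        , 483.38798715, 199.20137139],
       [  0.        ,   0.        ,   1.        ]]), 'D': array([-0.01782884,  0.        ,  0.        ,  0.        ,  0.        ]), 'origin': array([0.54701686, 0.017693  , 0.99209945]), 'attitude': array([-0.03386406,  0.70686625, -0.70624492,  0.02028408])}
side {'camera_matrix': array([[432.32758886,   0.        , 323.85432814],
       [  0.        , 432.32758886, 206.8643965 ],
       [  0.        ,   0.        ,   1.        ]]), 'D': array([0.01562099, 0.        , 0.        , 0.        , 0.        ]), 'origin': array([0.44454323, 0.72143843, 0.50029571]), 'attitude': array([ 0.05222783, -0.08531077,  0.86741405, -0.48742917])}
```

View pics/top0.png

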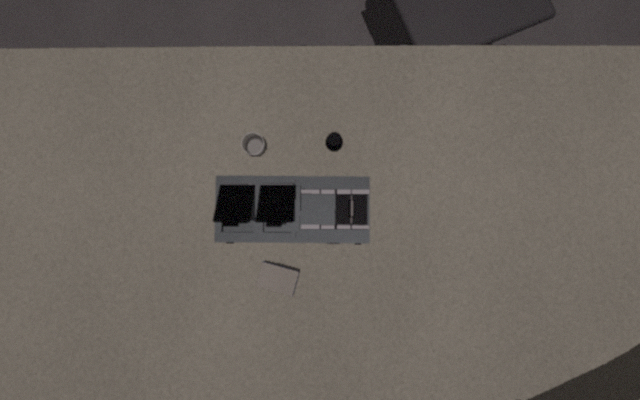

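View pics/side0.png

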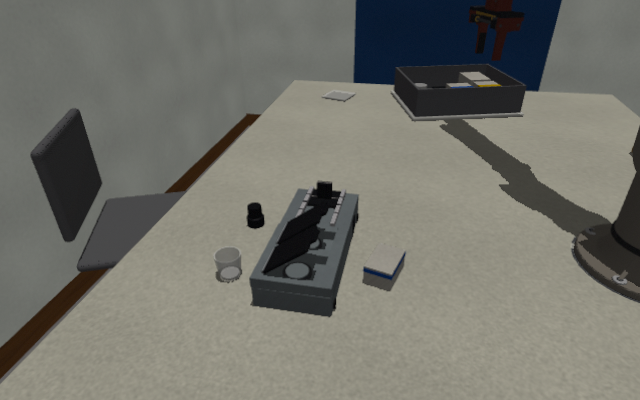

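The top view shows the box spanning columns 215–370 and rows 177–243, with the covers at (235,204) and (276,204) and the shutter tab near (352,208). The cup is at (255,145), the eyepiece at (334,142) and the carton at (280,277). The side view agrees.

```bash
cat > h.py <<'E'
from cell import r
import numpy as np,cv2
from scipy.spatial.transform import Rotation as R
def rot(q): return R.from_quat(np.r_[q[1:],q[0]]).as_matrix()
def ray(c,px,z):
    u=cv2.undistortPoints(np.array(px,float).reshape(-1,1,2),c["camera_matrix"],c["D"]).reshape(-1,2)
    d=np.c_[u,np.ones(len(u))]@rot(c["attitude"]).T
    o=c["origin"];return o+d*((z-o[2])/d[:,2])[:,None]
def proj(c,P):
    M=rot(c["attitude"]).T
    return cv2.projectPoints(np.array(P,float).reshape(-1,3),cv2.Rodrigues(M)[0],-M@c["origin"],c["camera_matrix"],c["D"])[0].reshape(-1,2)
E
python3 - <<'E'
from h import *
im=cv2.imread("pics/top0.png");c=r.camera_info("top")
b=im.astype(int);m=((b[:,:,0]-b[:,:,2]>3)&(b.max(2)>40)).astype(np.uint8)*255
m[:150]=0;m[260:]=0
m=cv2.morphologyEx(m,cv2.MORPH_OPEN,np.ones((2,2)))
n,l,st,_=cv2.connectedComponentsWithStats(m);print(st[1:][st[1:,4]>30])
ys,xs=np.where(m>0);rect=cv2.minAreaRect(np.c_[xs,ys].astype(np.float32));print(rect)
W=ray(c,cv2.boxPoints(rect),.06);print(W.round(4),np.linalg.norm(np.diff(W,axis=0),axis=1))
ce=W.mean(0);print("centre",ce)
E
```

```text
[]
((294.9175109863281, 210.173583984375), (132.23681640625, 56.11152267456055), 6.9810566902160645)
[[ 0.5588  0.2172  0.06  ]
 [ 0.6672  0.2056  0.06  ]
 [ 0.6357 -0.0497  0.06  ]
 [ 0.5284 -0.0361  0.06  ]] [0.10903394 0.25727629 0.10812884]
centre [0.59755906 0.08424052 0.06      ]
```

```bash
python3 - <<'E'
from h import *
im=cv2.imread("pics/top0.png");c=r.camera_info("top")
for p in [(320,180),(320,210),(300,235),(360,240),(200,210),(310,260)]: print(p,im[p[1],p[0]])
b=im.astype(int);d=b[:,:,2]-b[:,:,0]
m=((d<8)).astype(np.uint8)*255   # non-beige
m[:165]=0;m[252:]=0;m[:,:190]=0;m[:,400:]=0
m=cv2.morphologyEx(m,cv2.MORPH_CLOSE,np.ones((3,3)));m=cv2.morphologyEx(m,cv2.MORPH_OPEN,np.ones((7,7)))
n=max(cv2.findContours(m,0,2)[0],key=cv2.contourArea)
rect=cv2.minAreaRect(n);print(rect)
W=ray(c,cv2.boxPoints(rect),.06);print(W.round(4),np.linalg.norm(np.diff(W,axis=0),axis=1),W.mean(0))
v=im.copy();cv2.drawContours(v,[n],-1,(0,0,255),1)
v=cv2.resize(v[120:310,190:400],None,fx=3.8,fy=3.1);cv2.imwrite("pics/c1.png",cv2.convertScaleAbs(v,alpha=1.8))
E
```

```text
(320, 180) [83 80 80]
(320, 210) [91 91 89]
(300, 235) [88 85 84]
(360, 240) [92 89 88]
(200, 210) [102 110 118]
(310, 260) [100 110 118]
((291.65673828125, 209.06173706054688), (155.21270751953125, 67.30426788330078), 0.46205273270606995)
[[ 0.5355  0.2403  0.06  ]
 [ 0.6663  0.2416  0.06  ]
 [ 0.6636 -0.0607  0.06  ]
 [ 0.5337 -0.0588  0.06  ]] [0.13086724 0.30232126 0.12993221] [0.59976215 0.09060718 0.06      ]
```

View pics/c1.png

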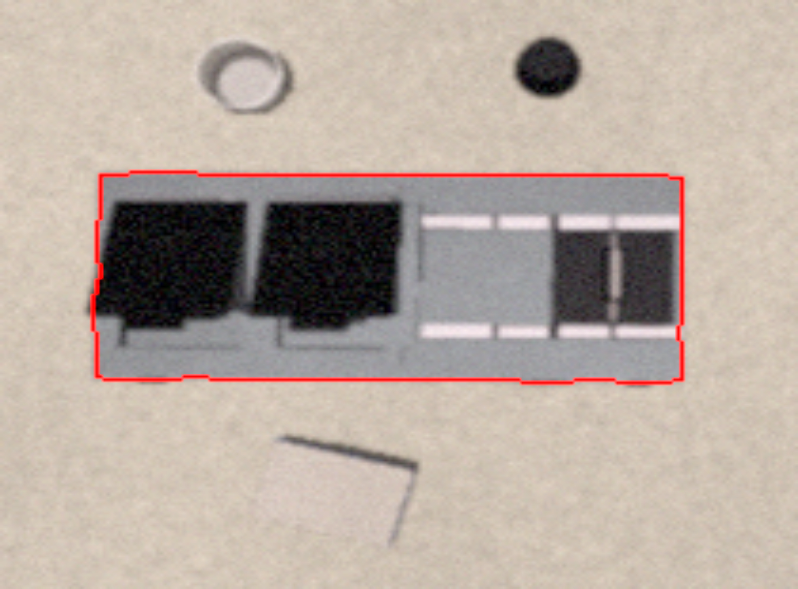

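The box contour in the crop measures 131 × 302 mm against 130 × 300 given. Its centre is (0.600, 0.091) and its yaw about -0.008 rad. Next I compute the shifts and turn.

```bash
cat >> h.py <<'E'
C=np.array([.5998,.0906]);yaw=-.008
def box(x,y,z):
    c,s=np.cos(yaw),np.sin(yaw);return np.array([C[0]+c*x-s*y,C[1]+s*x+c*y,z])
def turn(q):
    best=None
    for sg in(1,-1):
        x=np.array([0,0,-1.]);z=sg*np.array([-np.sin(yaw),np.cos(yaw),0]);T=np.c_[x,np.cross(z,x),z]
        v=R.from_matrix(T@rot(q).T).as_rotvec()
        if best is None or np.linalg.norm(v)<np.linalg.norm(best): best=v
    return best
E
python3 - <<'E'
from h import *
s=r.read_state();p=s["eef_pos"];print(p.round(4),turn(s["ee_rot"]).round(3))
for y in(.106,.028):
    for a in(.75,.65,.4,.2,.05,-.02):
        x=.047-.075*np.cos(a)+.003*np.sin(a);z=.063+.075*np.sin(a)+.003*np.cos(a)+r.tcp_to_tips
        print(y,a,(box(x,y,z)).round(4))
print(box(0,-.114,.086).round(4),box(0,-.084,.086).round(4))
E
```

```text
[ 0.2463 -0.6279  0.2358] [-0.002 -0.    -0.382]
0.106 0.75 [0.5948 0.1966 0.1303]
0.106 0.65 [0.5898 0.1967 0.1248]
0.106 0.4 [0.5797 0.1968 0.109 ]
0.106 0.2 [0.5747 0.1968 0.0948]
0.106 0.05 [0.5729 0.1968 0.0837]
0.106 -0.02 [0.5726 0.1968 0.0785]
0.028 0.75 [0.5942 0.1186 0.1303]
0.028 0.65 [0.5891 0.1187 0.1248]
0.028 0.4 [0.5791 0.1188 0.109 ]
0.028 0.2 [0.5741 0.1188 0.0948]
0.028 0.05 [0.5723 0.1188 0.0837]
0.028 -0.02 [0.572  0.1188 0.0785]
[ 0.5989 -0.0234  0.086 ] [0.5991 0.0066 0.086 ]
```

{"op": "drive_tool", "data": {
  "motion": [
    [[30,60,0],[0,0,-0.19],-1],
    [[57,124,0],[0,0,-0.38],-1],
    [[84,183,0],[0,0,-0.38],-1],
    [[110,240,0],[0,0,-0.38],-1],
    [[136,297,0],[0,0,-0.38],-1],
    [[162,354,0],[0,0,-0.38],-1],
    [[188,411,0],[0,0,-0.38],-1],
    [[214,468,0],[0,0,-0.38],-1],
    [[240,525,0],[0,0,-0.38],-1],
    [[266,582,0],[0,0,-0.38],-1],
    [[292,639,0],[0,0,-0.38],-1],
    [[318,696,0],[0,0,-0.38],-1]
  ]
}}

```text
time: 1.6
eef_pos: [0.5585, 0.0554, 0.2365]
ee_rot: [-0.498, -0.501, -0.498, 0.502]
contact_force: [1.3, -1.7, -0.1]
opening: 0.006
```

{"op": "drive_tool", "data": {
  "motion": [
    [[25,51,0],[0,0,0],-1],
    [[25,51,0],[0,0,0],-1],
    [[25,51,0],[0,0,0],-1],
    [[25,51,0],[0,0,0],-1]
  ]
}}

```text
time: 2.1
eef_pos: [0.5828, 0.1026, 0.2365]
ee_rot: [-0.498, -0.502, -0.498, 0.503]
contact_force: [-0.7, -0.3, -0.9]
opening: 0.005
```

```bash
python3 - <<'E'
from h import *
s=r.read_state();print(s["eef_pos"].round(4),turn(s["ee_rot"]).round(3),s["opening"],s["contact_force"])
v=np.vstack([r.snapshot("side")[100:350,200:450],r.snapshot("wrist")[::2,::2][:, :250]]) if 0 else r.snapshot("wrist")
cv2.imwrite("pics/w1.png",cv2.convertScaleAbs(v[:,:,::-1],alpha=1.5))
E
```

```text
[0.5828 0.1026 0.2365] [ 0.001 -0.001  0.001] 0.0050047786462917776 [-0.74731714 -0.29839026 -0.85837715]
```

View pics/w1.png

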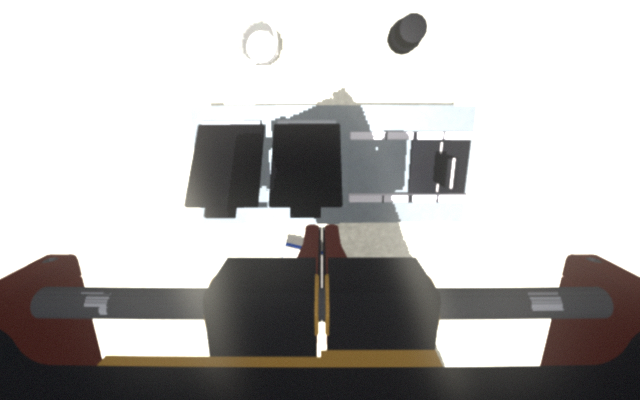

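The wrist view shows both covers open at (228,165) and (306,165), with the shutter tab at (450,172), as expected. Now pressing the right cover.

{"op": "drive_tool", "data": {
  "motion": [
    [[6,16,-50],[0,0,0],-1],
    [[6,16,-85],[0,0,0],-1],
    [[6,16,-100],[0,0,0],-1],
    [[4,16,-110],[0,0,0],-1],
    [[0,16,-119],[0,0,0],-1],
    [[-4,16,-128],[0,0,0],-1],
    [[-7,16,-138],[0,0,0],-1],
    [[-9,16,-147],[0,0,0],-1],
    [[-10,16,-154],[0,0,0],-1],
    [[-10,16,-157],[0,0,0],-1],
    [[-10,16,-157],[0,0,0],-1],
    [[-10,16,-157],[0,0,0],-1]
  ]
}}

```text
time: 3.65
eef_pos: [0.5729, 0.1207, 0.0804]
ee_rot: [-0.498, -0.501, -0.498, 0.502]
contact_force: [-4.0, -0.5, 9.4]
opening: 0.007
```

{"op": "drive_tool", "data": {
  "motion": [
    [[0,0,-2],[0,0,0],-1],
    [[0,0,-2],[0,0,0],-1],
    [[0,0,50],[0,0,0],-1],
    [[0,0,85],[0,0,0],-1],
    [[8,38,85],[0,0,0],-1],
    [[16,76,85],[0,0,0],-1],
    [[16,76,85],[0,0,0],-1],
    [[16,76,85],[0,0,0],-1]
  ]
}}

```text
time: 4.65
eef_pos: [0.5891, 0.1959, 0.1643]
ee_rot: [-0.498, -0.501, -0.498, 0.502]
contact_force: [0.1, 0.4, 0.0]
opening: 0.006
```

```bash
python3 - <<'E'
from h import *
s=r.read_state();print(s["eef_pos"].round(4),s["contact_force"])
cv2.imwrite("pics/s2.png",cv2.resize(r.snapshot("side")[130:350,180:440,::-1],None,fx=2.5,fy=2.5))
E
```

```text
[0.5891 0.1959 0.1643] [0.10363229 0.35983569 0.02881163]
```

View pics/s2.png

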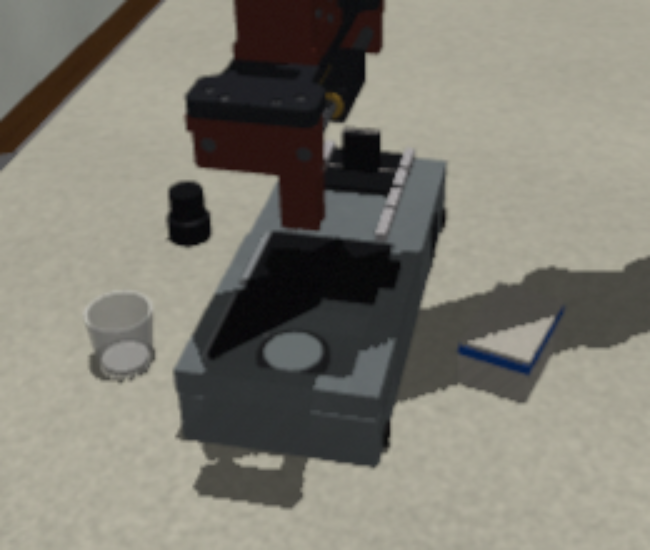

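The right cover lies flat, with its lip at (385,285). The left one is still open under the fingers. Now pressing the left.

{"op": "drive_tool", "data": {
  "motion": [
    [[0,1,-15],[0,0,0],-1],
    [[0,1,-27],[0,0,0],-1],
    [[-2,1,-37],[0,0,0],-1],
    [[-6,1,-46],[0,0,0],-1],
    [[-10,1,-55],[0,0,0],-1],
    [[-13,1,-65],[0,0,0],-1],
    [[-15,1,-74],[0,0,0],-1],
    [[-16,1,-82],[0,0,0],-1],
    [[-16,1,-87],[0,0,0],-1],
    [[-16,1,-87],[0,0,0],-1],
    [[-16,1,-87],[0,0,0],-1]
  ]
}}

```text
time: 6.08
eef_pos: [0.5727, 0.1978, 0.0801]
ee_rot: [-0.499, -0.501, -0.498, 0.502]
contact_force: [-9.2, -3.8, 26.1]
opening: 0.007
```

{"op": "drive_tool", "data": {
  "motion": [
    [[0,0,50],[0,0,0],-1],
    [[0,0,90],[0,0,0],-1],
    [[10,-60,90],[0,0,0],-0.2],
    [[17,-120,90],[0,0,0],-0.2],
    [[22,-180,90],[0,0,0],-0.2],
    [[26,-220,90],[0,0,0],-0.2],
    [[26,-220,90],[0,0,0],-0.2],
    [[26,-220,90],[0,0,0],-0.2]
  ]
}}

```text
time: 7.08
eef_pos: [0.5991, -0.0213, 0.1673]
ee_rot: [0.498, 0.502, 0.499, -0.501]
contact_force: [-0.3, 0.6, 0.2]
opening: 0.398
```

```bash
python3 - <<'E'
from h import *
s=r.read_state();print(s["eef_pos"].round(4),turn(s["ee_rot"]).round(4),s["contact_force"],s["opening"])
a=r.snapshot("side")[130:350,180:440,::-1];c=r.camera_info("wrist");w=r.snapshot("wrist")[:,:,::-1].copy()
for P in [box(0,-.114,.096),box(.015,-.114,.096),box(-.015,-.114,.096),box(.035,-.084,.066)]:
    u=proj(c,P)[0];print(u);cv2.circle(w,tuple(int(i) for i in u),2,(0,0,255),-1)
cv2.imwrite("pics/s3.png",np.hstack([cv2.resize(a,(390,330)),cv2.resize(w[:,120:520],(400,400))[:330]]))
E
```

```text
[ 0.5991 -0.0213  0.1673] [-0.0008 -0.0003 -0.0024] [-0.25260944  0.58015303  0.18295794] 0.39813029411933404
[324.44806305 210.892958  ]
[324.56773314 191.86582041]
[324.33206075 229.27356752]
[288.2036469  159.38701437]
```

View pics/s3.png

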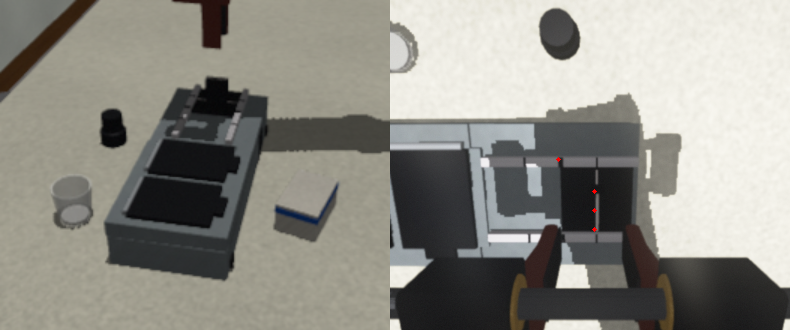

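Both covers are flat and the loose things are unmoved. The projected tab and half-mark dots land on the tab and the rail mark, at about (595,210) and (559,160). Now descend and grip.

{"op": "drive_tool", "data": {
  "motion": [
    [[0,-2,-40],[0,0,0],-0.2],
    [[0,-2,-70],[0,0,0],-0.2],
    [[0,-2,-82],[0,0,0],-0.2],
    [[0,-2,-82],[0,0,0],-0.2],
    [[0,-2,-82],[0,0,0],-1],
    [[0,-2,-82],[0,0,0],-1],
    [[0,-2,-82],[0,0,0],-1],
    [[0,-2,-82],[0,0,0],-1],
    [[0,-2,-82],[0,0,0],-1]
  ]
}}

```text
time: 8.3
eef_pos: [0.5997, -0.0246, 0.0865]
ee_rot: [0.499, 0.502, 0.498, -0.501]
contact_force: [-0.5, -1.4, 6.7]
opening: 0.139
```

{"op": "drive_tool", "data": {
  "motion": [
    [[0,4,0],[0,0,0],-1],
    [[0,9,0],[0,0,0],-1],
    [[0,14,0],[0,0,0],-1],
    [[0,19,0],[0,0,0],-1],
    [[0,24,0],[0,0,0],-1],
    [[0,28,0],[0,0,0],-1],
    [[0,31,0],[0,0,0],-1],
    [[0,31,0],[0,0,0],-1],
    [[0,31,0],[0,0,0],-1],
    [[0,31,0],[0,0,0],-1],
    [[0,31,0],[0,0,0],-1],
    [[0,31,0],[0,0,0],-1]
  ]
}}

```text
time: 9.8
eef_pos: [0.5999, 0.0034, 0.0865]
ee_rot: [-0.499, -0.502, -0.497, 0.503]
contact_force: [-1.0, -8.1, 5.7]
opening: 0.134
```

```bash
python3 - <<'E'
from h import *
s=r.read_state();print(s["eef_pos"].round(4),s["contact_force"],s["opening"],np.abs(s["qvel"]).max())
a=r.snapshot("side")[130:350,180:440,::-1];t=r.snapshot("top")[165:255,200:390,::-1];w=r.snapshot("wrist")[:,:,::-1]
cv2.imwrite("pics/s4.png",np.vstack([np.hstack([cv2.resize(a,(390,330)),cv2.resize(w[:,120:520],(400,400))[:330]]),cv2.resize(cv2.convertScaleAbs(t,alpha=1.8),(790,265))]))
E
```

```text
[0.5999 0.0034 0.0865] [-1.00628668 -8.08938493  5.67116107] 0.13442501148889965 0.0032269373607276644
```

View pics/s4.png

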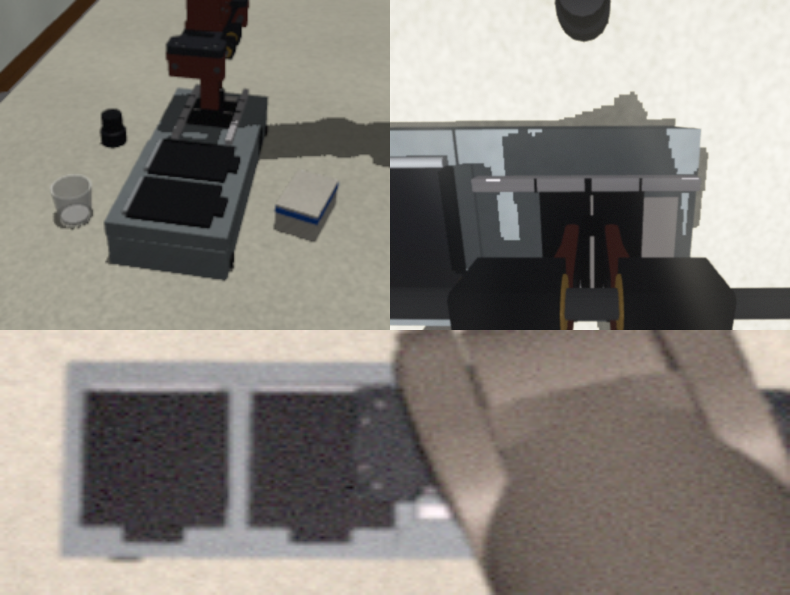

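The fingers hold the tab at about (592,230), just short of the broad mark at (588,185). The TCP has travelled 28.0 mm, so I add 2 mm.

{"op": "drive_tool", "data": {
  "motion": [
    [[0,1,0],[0,0,0],-1],
    [[0,2,0],[0,0,0],-1],
    [[0,2,0],[0,0,0],-1],
    [[0,2,0],[0,0,0],-1],
    [[0,2,0],[0,0,0],-1],
    [[0,2,0],[0,0,0],-1],
    [[0,2,0],[0,0,0],-1],
    [[0,2,0],[0,0,0],-1]
  ]
}}

```text
time: 10.95
eef_pos: [0.5999, 0.0053, 0.0866]
ee_rot: [-0.499, -0.502, -0.497, 0.503]
contact_force: [-1.5, -7.4, 7.0]
opening: 0.134
```

```bash
python3 - <<'E'
from h import *
s=r.read_state();print(s["eef_pos"].round(4),s["contact_force"],s["opening"],np.abs(s["qvel"]).max())
c=r.camera_info("wrist");w=r.snapshot("wrist")[:,:,::-1].copy()
for P in [box(0.01,-.084,.096),box(.033,-.084,.066),box(.033,-.114,.066)]:
    u=proj(c,P)[0];cv2.circle(w,tuple(int(i) for i in u),1,(0,0,255),-1)
cv2.imwrite("pics/s5.png",cv2.resize(w[120:300,180:420],None,fx=3,fy=3))
E
```

```text
[0.5999 0.0053 0.0866] [-1.47022464 -7.43323166  6.95575757] 0.13429335913601348 0.0014329402711033279
```

View pics/s5.png

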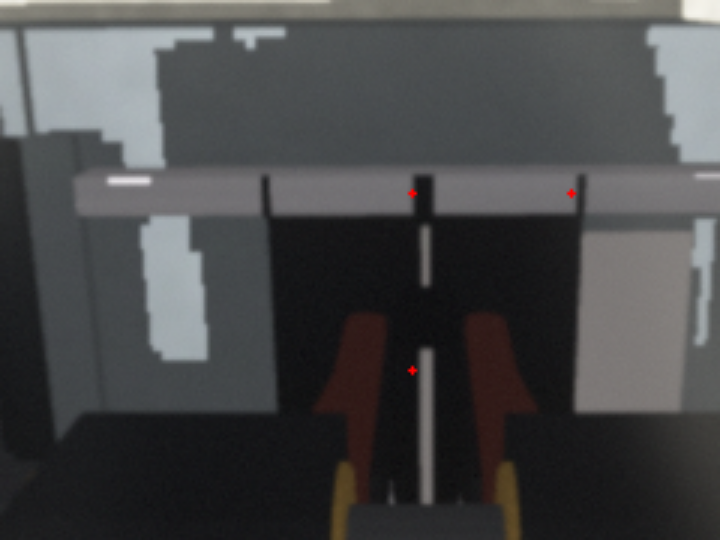

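The white index line on the shutter plate, at column 425, sits on the broad half mark at 424. Handing in.

```bash
python3 -c "
from cell import r
r.job_done();print(r.read_state()['time'])"
```

```text
the job is handed in; nothing more can be done
the job is handed in; nothing more can be done
```

I pressed the right cover and then the left until each lay shut. I then gripped the shutter tab, slid it to half travel, and handed the job in still holding it, about 11 s into the 40 s limit.

- **Covers:** both looked flat in the side view. The joint angles can't be read directly, so this is by eye and from the fingertips reaching the shut height (about 66 mm).
- **Shutter:** the gripper travelled 29.9 mm. The shutter's white index line sat on the broad half mark in the wrist view, at 425 px against 424 px.
- **Hold:** the arm was still, with a force of about 7.4 N along the slide, matching the spring's 7.5 N at half travel. The gripper opening of about 12 mm matched the tab.
- **Loose things:** the carton, cup and eyepiece looked unmoved in the pictures.
- **Disagreement:** the camera-projected mark positions were off by about 2 mm, within the calibration error. I went by the marks on the rail instead.
- **Unexplained:** while gripping there was an upward force of about 7 N on the tool. I did not look into it, but it is well below the limits.

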